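Hold a round-bottomed flask down on a touch-start vortex mixer

TASK

Get the stoppered round-bottomed flask mixing on the touch-start vortex mixer: first tip the mixer's black paddle switch on by pressing its front edge down until it stays down, then take the round flask out of its cork ring by the neck and set it upright, bulb down, in the sprung ring cradle on top of the mixer. Push it down gently against the spring as far as the cradle will go and finish like that, still holding the flask pressed fully down, because the mixer only runs while the cradle is held down. Leave the other things on the worktop where they stand.

Things in the scene. Friction and masses are not known exactly. Their poses are not given: they have to be found in the camera images.
- mixer: grey touch-start vortex mixer, 180 x 130 mm, fixed. Origin: centre of its underside on the worktop; local x runs from the front deck to the rear, z up. Front deck 60 mm high, with the black paddle switch and a small black speed knob (75 mm high, at local x -50, y -40 mm; leave it); behind local x -14 mm a tower 105 mm high with the ring cradle, its axis at local x +38, y 0 mm
- paddle (a joint): tilt of the paddle switch, rad: 0 = off (front edge up), 0.32 = on (front edge down at its stop). Black paddle 52 mm along the mixer's x, 48 mm along its y, hinged across its middle at mixer-local x -47, y +18, z 64 mm. Over-centre spring: 4 to 5 N at the press point starts it, past half way it snaps down by itself and stays
- paddle_press (a point): where to press, on top of the paddle's front half, 16 mm in front of its hinge: about 75 mm above the worktop when off, 70 mm when on. Push straight down some 6 mm to the stop (rigid). Shut fingertips (about 20 mm along the mixer's x) fit on the front half with the closing line along the mixer's y; leave the rear half free
- cradle (a joint): how far the ring cradle is pressed down, m: 0 = up, 0.010 = at its rigid stop. Spring about 600 N/m with preload: about 4 N starts it, about 10 N brings it to the stop, a push of 15 to 20 N is well on the stop; it springs up when let go
- cradle_seat (a point): centre of the cradle's upper rim, on its axis: 147 mm above the worktop when up, 137 mm when pressed. Stiff black rubber ring, outer diameter 74, opening 46 mm, 16 mm deep; the flask's bulb rests on the inner edge of the rim, its lowest point then about 10 mm below this point
- round_flask: round-bottomed flask, amber glass, about 0.12 kg. Origin: lowest point of the bulb, z along the neck (upright at the start). Ball-shaped bulb of diameter 64 mm (centre at z 32), straight neck of diameter 24 from z 67 to 95, bead of diameter 29 to z 100, white stopper of diameter 25 to z 112. Grip the neck at about z 82. It stands in the cork ring, lowest point about 10 mm above the worktop
- cork_ring: loose cork ring in which the round flask stands: outer diameter 84, hole 46, height 20 mm; origin: centre of its underside
- conical_flask: another flask, conical, clear with pink contents, 64 x 105 mm, not to be used; origin: centre of its underside
- dropper_bottle: brown dropper bottle with black rubber teat, 36 x 94 mm, bystander; origin: centre of its underside
- vial: small glass sample vial with pale cap, 24 x 54 mm, bystander; origin: centre of its underside
- petri_dish: petri dish, 60 x 14 mm, bystander; origin: centre of its underside
- tape_roll: roll of tan tape, 96 x 25 mm, lying flat, bystander; origin: centre of its underside
- funnel: small white funnel standing upside down, 70 x 78 mm, bystander; origin: centre of its underside
- microscope_2: large fixed microscope with camera, about 0.8 m high, at the back left; an obstacle. Its origin is a fixed point on the worktop under it. From there it reaches 160 mm towards the robot (stage at 150 mm height, eyepieces at 370 to 450 mm), 120 mm to the right and 190 mm to the left; carry gripper, wrist and flask round its front, not straight across it
- wash_bottle: white wash bottle with bent red spout, 61 x 94 x 186 mm, bystander; origin: centre of its underside
There are look-alikes about, which are no part of the job. Several things have the shape of the round_flask; the one meant has the colours described above.

How it is judged:
By the outcome, as a careful person would: the job done as asked, in the order asked, and still so for the second after the job is handed in, while the arm keeps its last pose, push and grip.
It also fails if it takes over 61 s, if anything falls off the work surface, if the arm or the gripper's body presses on something with over 40 N, if the wrist force passes 120 N, or if a joint passes its speed limit or range.

ROBOT

A 6-joint arm with a two-finger parallel gripper is mounted at the origin on a cart in front of the work surface, level with it; the furniture and walls round the work are solid. World frame = base frame: x ahead of the robot, y to its left, z up, the work surface at z = 0. Lengths are in m, angles in degrees, forces in N, time in s.
With the tool pointing down it reaches from about 0.4 to 0.825 m from the base axis. Payload 7 kg.
Tool frame: the origin (TCP) lies between the finger pads; the fingertips stand 14 mm ahead of it and the grasp point (between the pads) lies 5 mm behind it; z points along the fingers, y is the line along which they close (so a half turn about z gives the same grasp; the last joint's range is limited). The gripper opens to 88 mm and grips with 3 to 60 N. Pads are 19 mm wide; open, the fingers measure 130 mm over their backs; the gripper's body (78 mm by 193 mm) begins 47 mm behind the grasp point.
Start: joints at [87.21, 20.546, 0.682, 0, -70.136, -16.507], TCP at [0.223, 0.637, 0.214] pointing down, gripper open.
Joint ranges: [-176.03, 176.03], [-82.01, 121.73], [-58.28, 71.71], [-173.87, 95.51], [-174.79, -0.11], [-173.66, 173.66]. Speed limits (degrees/s): [136.94, 136.94, 172.46, 180, 180, 180].

INTERFACE

Orientations are given as [roll, pitch, yaw] about the fixed x, y, z axes, in that order (R = Rz(yaw) Ry(pitch) Rx(roll)).
In Python, from cell import * gives the robot as it stands.
- The arm moves only by the shell command python3 -m jog 'ROWS' [OPENING] [FORCE]. ROWS is JSON, a list of rows, each an object with "linear": the shift along the tool's x, y, z in mm, a list of three; "rot": the turn, a rotation vector about the tool's x, y, z in rad, a list of three. A call has 1 to 10 rows; each row shifts and turns the commanded pose from where the row before left it, along the tool's axes as they then stand; what a row does not reach is not made up. A row lasts 1/10 s, in which the tool goes at most 50 mm and 8.59 degrees, less where a joint would pass 70% of its speed; a pose out of reach is approached as far as the arm can. A call with a gripper value outside its range is refused whole. OPENING is the closure, from -1 (fully open) to 1 (shut), set as the call begins (- or left out, the last holds). The fingers move at their own pace and stop on an object; FORCE is the grip in N (left out, the last holds). Time passes only in rows, so rows that do not move let the fingers close. It gives the time, the measured TCP pose, the force, the opening and the grip force at its end, in the units of the state.
- get_state(): the state, without advancing time (a new reading comes with each control period).
- capture(name): name is "scene" or "top"; returns the picture (420x560x3 uint8, red, green, blue); there is no depth.
- camera_model(name): a dict with "camera_matrix" (3x3 intrinsics, pixels), "R" (3x3) and "t" (3): a world point X has camera coordinates R X + t. Camera axes: x right, y down, z forward; pixel columns grow to the right and rows downward; lengths in m; the calibration is good to about 2 mm. A picture is of the moment at which its call begins. camera_model takes no time and is no camera call.
- finish_job(): hands the job in; it is judged then, once.
The state is a dict: "time": time; "qpos": joint angles; "joint_velocities": joint speeds; "tau": joint torques, N m; "eef_pos": TCP position; "ee_rot": TCP orientation; "force": force on the tool from outside, world axes, zero at the start; "wrist_torque": the same for the moment, N m; "gripper_width": opening from 0.0 (shut) to 1.0 (fully open); "finger_force": force on a finger pad.
Only numpy, scipy, OpenCV 4.12 (cv2) and the standard library are available. Lean on these libraries where they do the work, as an engineer would, in place of code of your own. Each camera call takes 0.05 s, during which the arm holds its last target. There are 200 camera calls.

## Working session

There is one attempt and no reset: what is moved stays moved. The work goes in short steps, Python scripts to look and compute and a shell command to move; the robot and the scene stay as the last step left them, time stands still between calls to the robot, and variables do not carry over. Pictures are saved under pics/ and viewed, at most 10 in all, crops included, and the job is handed in when it is done.

```bash
mkdir -p pics && python3 - <<'E'
from cell import *
import cv2
s=get_state();print({k:s[k] for k in('time','eef_pos','ee_rot','gripper_width','force')})
for n in('scene','top'):
    im=capture(n);cv2.imwrite(f'pics/{n}0.png',im[:,:,::-1])
    c=camera_model(n);print(n,c['camera_matrix'],c['R'],c['t'])
E
```

```text
{'time': 0.0, 'eef_pos': array([0.22288915, 0.63658947, 0.21292212]), 'ee_rot': array([ 1.79904305e+02, -7.66241339e-03, -1.93012553e+01]), 'gripper_width': 0.9995290344644656, 'force': array([ 0.91381985, -0.16349484, -0.43087443])}
scene [[515.70446351   0.         281.63452545]
 [  0.         515.70446351 215.15892878]
 [  0.           0.           1.        ]] [[ 0.78638499 -0.61773341 -0.00201979]
 [-0.42368022 -0.53696682 -0.72949415]
 [ 0.44954834  0.574519   -0.68398407]] [-0.39283952  0.370993    1.33067385]
top [[512.67371671   0.         281.16540071]
 [  0.         512.67371671 218.58627987]
 [  0.           0.           1.        ]] [[ 1.68704825e-02 -9.99856847e-01  1.29283965e-03]
 [-9.92134716e-01 -1.69005597e-02 -1.24028529e-01]
 [ 1.24032624e-01  8.09750030e-04 -9.92277810e-01]] [0.07551233 0.58732231 1.86519747]
```

View pics/scene0.png

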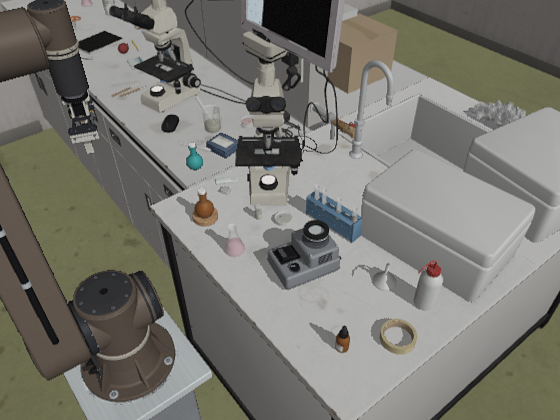

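View pics/top0.png

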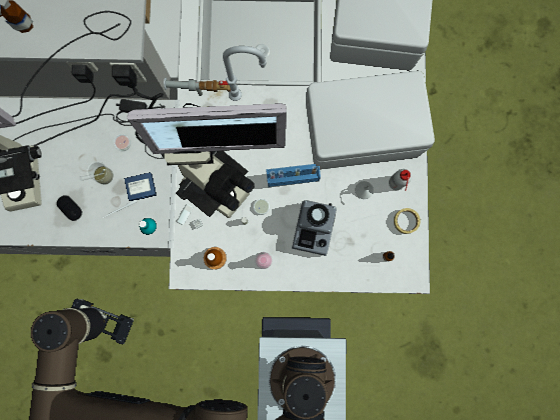

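The scene shows an amber flask in a cork ring at scene (205,208) / top (214,258). The mixer is at scene (305,255) / top (315,228). Candidates for the round flask are:
- amber, scene (205,208)
- teal, scene (195,157) / top (147,227)
- pink conical, scene (235,245)
- something brown on the far shelf, top (15,15)

The description picks the amber one in the cork ring. I'll check it in a close crop.

```bash
python3 - <<'E'
import cv2,numpy as np
s=cv2.imread('pics/scene0.png');t=cv2.imread('pics/top0.png')
def c(im,x,y,w,h,k):return cv2.resize(im[y:y+h,x:x+w],None,fx=k,fy=k,interpolation=cv2.INTER_CUBIC)
a=np.hstack([c(s,170,180,50,60,5),c(s,260,215,90,60,5)])   # 250+450
b=np.hstack([c(t,190,235,50,60,5),c(t,280,195,90,60,5)])
cv2.imwrite('pics/crop1.png',np.vstack([a,b]))
E
```

```text
(no output)
```

View pics/crop1.png

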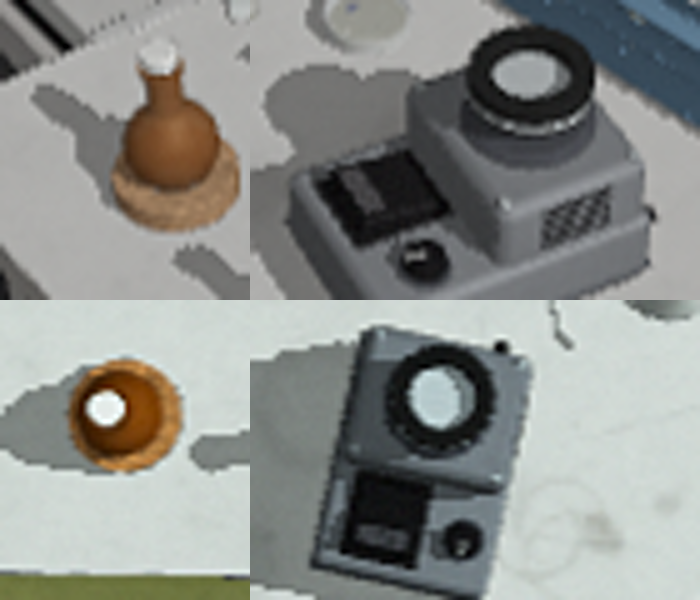

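The crop confirms it: amber bulb, white stopper, standing in the cork ring. Stopper top is at scene (201,189) and top (211,256.3). The mixer ring centre is at scene (315.8,229.8) and top (317.8,214.3), and the knob at scene (294.6,264.6) and top (322,242.2).

```bash
cat > h.py <<'E'
from cell import *
import numpy as np, cv2
from scipy.optimize import least_squares
C={n:camera_model(n) for n in('scene','top')}
def proj(n,X):
    c=C[n];p=(np.atleast_2d(X)@c['R'].T+c['t'])@c['camera_matrix'].T
    return p[:,:2]/p[:,2:]
def atz(n,u,z):
    c=C[n];d=c['R'].T@np.linalg.solve(c['camera_matrix'],[*u,1]);o=-c['R'].T@c['t']
    return o+d*(z-o[2])/d[2]
def tri(us,ut):
    r=least_squares(lambda X:np.r_[proj('scene',X)[0]-us,proj('top',X)[0]-ut],[.5,0,.1])
    return r.x,np.abs(r.fun).max()
def mixer(p,L):
    x,y,a=p;L=np.atleast_2d(L)/1000;c,s=np.cos(a),np.sin(a)
    return np.c_[x+c*L[:,0]-s*L[:,1],y+s*L[:,0]+c*L[:,1],L[:,2]]
E
python3 - <<'E'
from h import *
np.set_printoptions(precision=4,suppress=True)
for nm,us,ut,z in[('stop',(201,189),(211,256.3),.122),('bulb',(203.6,208),None,.042),('cork',None,(214.6,257.6),.02),('ring',(315.8,229.8),(317.8,214.3),.147),('knob',(294.6,264.6),(322,242.2),.075)]:
    if us and ut:print(nm,*tri(us,ut))
    if us:print('  s',atz('scene',us,z))
    if ut:print('  t',atz('top',ut,z))
L=[[38,0,147],[-50,-40,75]];obs={'scene':[(315.8,229.8),(294.6,264.6)],'top':[(317.8,214.3),(322,242.2)]}
r=least_squares(lambda p:np.concatenate([(proj(n,mixer(p,L))-obs[n]).ravel() for n in obs]),[.7,0,0])
print('mixer',r.x,np.degrees(r.x[2]),r.fun)
p=r.x
th=np.linspace(0,2*np.pi,60)
ring=lambda d,z:np.c_[38+d/2*np.cos(th),d/2*np.sin(th),0*th+z]
box=lambda x0,x1,y0,y1,z:np.array([[x0,y0,z],[x1,y0,z],[x1,y1,z],[x0,y1,z],[x0,y0,z]])
parts=[ring(74,147),ring(46,147),box(-90,90,-65,65,0),box(-73,-21,-6,42,66)]
f=atz('top',(211,256.3),.122)
out=[]
for n in obs:
    im=cv2.resize(cv2.imread(f'pics/{n}0.png'),None,fx=5,fy=5,interpolation=cv2.INTER_CUBIC)
    W=[mixer(p,q) for q in parts]+[np.c_[f[0]+.0125*np.cos(th),f[1]+.0125*np.sin(th),0*th+.122],np.c_[f[0]+.042*np.cos(th),f[1]+.042*np.sin(th),0*th+.02]]
    for q in W: cv2.polylines(im,[np.int32(proj(n,q)*5+2)],False,(0,255,0),1)
    x,y=(170,180) if n=='scene' else(190,235);x2,y2=(260,220) if n=='scene' else(280,195)
    out.append(np.hstack([im[y*5:y*5+300,x*5:x*5+250],im[y2*5:y2*5+300,x2*5:x2*5+450]]))
cv2.imwrite('pics/ov.png',np.vstack(out))
E
```

```text
stop [0.4362 0.3294 0.1263] 0.39369175834858083
  s [0.4374 0.3346 0.122 ]
  t [0.4378 0.3293 0.122 ]
  s [0.4363 0.3332 0.042 ]
  t [0.4381 0.3297 0.02  ]
ring [ 0.5904 -0.043   0.1398] 0.01153986637123694
  s [ 0.5855 -0.0483  0.147 ]
  t [ 0.5894 -0.0424  0.147 ]
knob [ 0.4973 -0.0634  0.0736] 0.1291638969372002
  s [ 0.4962 -0.0642  0.075 ]
  t [ 0.4977 -0.0636  0.075 ]
mixer [ 0.5526 -0.0362 -0.2178] -12.478004124919195 [ 0.224  -1.4015 -0.2324  0.2236  0.5512 -0.0702  0.232   0.7054]
```

View pics/ov.png

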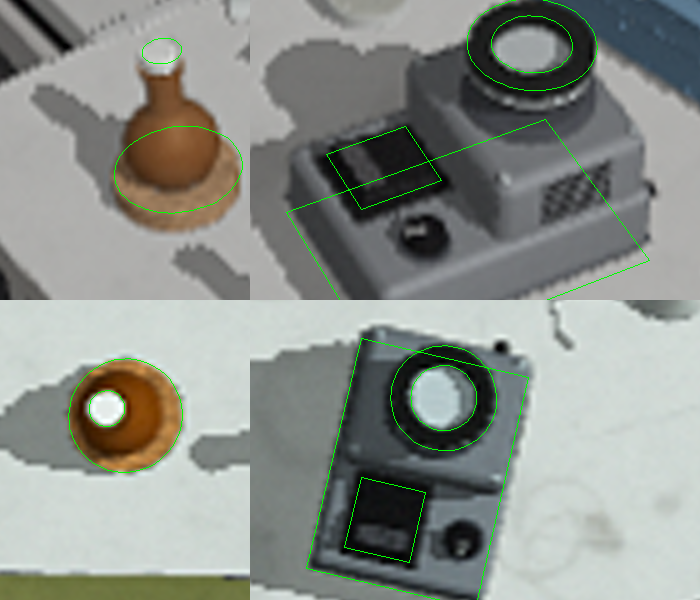

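The overlay fits within about 1 px (3 mm). I'll refine the mixer fit with the paddle centre, then work out the move to above the press point.

```bash
cat >> h.py <<'E'
from scipy.spatial.transform import Rotation as Rn
def go(pos,yaw):
    s=get_state();R=Rn.from_euler('xyz',s['ee_rot'],degrees=True)
    d=np.asarray(pos)-s['eef_pos'];T=Rn.from_euler('xyz',[180,0,yaw],degrees=True)
    print('t',round(s['time'],2),'tcp',s['eef_pos'].round(4),'rpy',s['ee_rot'].round(2),'tool mm',(R.inv().apply(d)*1000).round(1),'after-turn mm',(T.inv().apply(d)*1000).round(1),'rotvec',(R.inv()*T).as_rotvec().round(4))
E
python3 - <<'E'
from h import *
np.set_printoptions(precision=4,suppress=True)
L=[[38,0,147],[-50,-40,75],[-47,18,66]];obs={'scene':[(315.8,229.3),(294.6,264.6),(286.4,254)],'top':[(318,214.4),(322,242.2),(307.8,238.6)]}
r=least_squares(lambda p:np.concatenate([(proj(n,mixer(p,L))-obs[n]).ravel() for n in obs]),[.7,0,0])
p=r.x;print('mixer',p,np.degrees(p[2]),r.fun)
pp=mixer(p,[-63,18,75])[0];print('press',pp,'seat',mixer(p,[38,0,147]))
print('scope top/eyepieces',atz('top',(235,190),.41),atz('top',(210,213),.15),'conical',atz('top',(264,261),.105))
go([pp[0],pp[1],.213],np.degrees(p[2]))
E
```

```text
mixer [ 0.5523 -0.0368 -0.2021] -11.577377346497451 [ 0.1843 -0.8495  0.1451  0.5354  0.0107 -0.5381  0.3763 -0.1054  0.6676
  0.6852 -0.7769  0.2097]
press [ 0.4941 -0.0066  0.075 ] seat [[ 0.5895 -0.0445  0.147 ]]
scope top/eyepieces [0.6232 0.2249 0.41  ] [0.5872 0.3341 0.15  ] conical [0.4252 0.1436 0.105 ]
t 0.1 tcp [0.2229 0.6366 0.213 ] rpy [179.92  -0.   -19.3 ] tool mm [468.6 517.4   0.8] after-turn mm [394.8 575.7   0. ] rotvec [ 0.0015  0.     -0.1349]
```

```bash
python3 -m jog '[{"linear":[0,0,0],"rot":[0,0,-0.13]},{"linear":[20,29,0],"rot":[0,0,0]},{"linear":[20,29,0],"rot":[0,0,0]},{"linear":[20,29,0],"rot":[0,0,0]},{"linear":[20,29,0],"rot":[0,0,0]},{"linear":[20,29,0],"rot":[0,0,0]},{"linear":[20,29,0],"rot":[0,0,0]},{"linear":[20,29,0],"rot":[0,0,0]},{"linear":[20,29,0],"rot":[0,0,0]},{"linear":[20,29,0],"rot":[0,0,0]}]' 1 20
python3 -m jog '[{"linear":[20,29,0],"rot":[0,0,0]},{"linear":[20,29,0],"rot":[0,0,0]},{"linear":[20,29,0],"rot":[0,0,0]},{"linear":[20,29,0],"rot":[0,0,0]},{"linear":[20,29,0],"rot":[0,0,0]},{"linear":[20,29,0],"rot":[0,0,0]},{"linear":[20,29,0],"rot":[0,0,0]},{"linear":[20,29,0],"rot":[0,0,0]},{"linear":[20,29,0],"rot":[0,0,0]}]'
python3 -c "
from h import *
go([.4941,-.0066,.12],-11.8)"
```

```text
time: 1.1
eef_pos: [0.3458, 0.3431, 0.2137]
ee_rot: [180.0, 0.0, -11.8]
force: [0.9, 0.1, -0.2]
gripper_width: 0.151
finger_force: 0.0
time: 2.0
eef_pos: [0.4683, 0.0508, 0.2138]
ee_rot: [-180.0, 0.0, -11.8]
force: [0.3, -0.1, -0.8]
gripper_width: 0.006
finger_force: 0.0
t 2.0 tcp [0.4683 0.0508 0.2138] rpy [-1.7999e+02  1.0000e-02 -1.1840e+01] tool mm [37.  50.9 93.8] after-turn mm [37.  50.9 93.8] rotvec [-0.0001  0.0001 -0.0008]
```

```bash
python3 -m jog '[{"linear":[18,25,0],"rot":[0,0,0]},{"linear":[19,26,0],"rot":[0,0,0]},{"linear":[0,0,45],"rot":[0,0,0]},{"linear":[0,0,45],"rot":[0,0,0]},{"linear":[0,0,15],"rot":[0,0,0]},{"linear":[0,0,0],"rot":[0,0,0]}]'
python3 - <<'E'
from h import *
go([.4941,-.0066,.12],-11.8)
s=capture('scene');t=capture('top')
f=lambda im,x,y,w,h:cv2.resize(im[y:y+h,x:x+w,::-1],None,fx=5,fy=5,interpolation=cv2.INTER_CUBIC)
cv2.imwrite('pics/press.png',np.hstack([f(s,245,205,80,90),f(t,280,195,80,90)]))
e=get_state()['eef_pos']-[0,0,.014];print('tip px (crop)',(proj('scene',e)-[245,205])*5,(proj('top',e)-[280,195])*5+[400,0])
E
```

```text
time: 2.6
eef_pos: [0.4918, -0.0061, 0.1062]
ee_rot: [179.8, 0.3, -11.9]
force: [0.6, 0.4, 0.1]
gripper_width: 0.003
finger_force: 0.0
t 2.6 tcp [ 0.4918 -0.0061  0.1062] rpy [179.83   0.29 -11.89] tool mm [  2.3   0.  -13.9] after-turn mm [  2.3  -0.  -13.8] rotvec [ 0.0029  0.0051 -0.0016]
tip px (crop) [[181.34305854 215.52327357]] [[530.68141394 237.07767758]]
```

View pics/press.png

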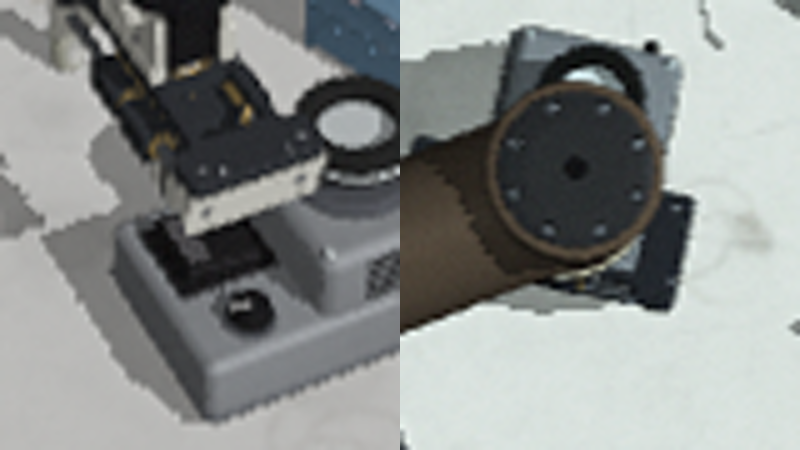

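The scene crop shows the tips just above the front half of the paddle, around (195,235). The arm hides them in the top view. I'll go down gently, correcting +2 mm in x.

```bash
python3 -m jog '[{"linear":[2,0,6],"rot":[0,0,0]},{"linear":[0,0,6],"rot":[0,0,0]},{"linear":[0,0,2],"rot":[0,0,0]},{"linear":[0,0,2],"rot":[0,0,0]},{"linear":[0,0,0],"rot":[0,0,0]}]'
python3 -m jog '[{"linear":[0,0,1.5],"rot":[0,0,0]},{"linear":[0,0,1.5],"rot":[0,0,0]},{"linear":[0,0,0],"rot":[0,0,0]}]'
python3 -m jog '[{"linear":[0,0,1.5],"rot":[0,0,0]},{"linear":[0,0,1.5],"rot":[0,0,0]},{"linear":[0,0,0],"rot":[0,0,0]}]'
```

```text
time: 3.2
eef_pos: [0.4958, -0.0057, 0.0928]
ee_rot: [180.0, 0.0, -11.8]
force: [-0.0, -0.7, -0.3]
gripper_width: 0.004
finger_force: 0.0
time: 3.5
eef_pos: [0.4958, -0.0057, 0.0897]
ee_rot: [180.0, 0.0, -11.8]
force: [0.9, 0.3, -1.2]
gripper_width: 0.005
finger_force: 0.0
time: 3.8
eef_pos: [0.4958, -0.0057, 0.0866]
ee_rot: [180.0, 0.0, -11.8]
force: [-0.2, -0.3, 0.3]
gripper_width: 0.006
finger_force: 0.0
```

```bash
python3 -m jog '[{"linear":[-2,0,0],"rot":[0,0,0]},{"linear":[0,0,1],"rot":[0,0,0]},{"linear":[0,0,0],"rot":[0,0,0]}]'
python3 -m jog '[{"linear":[0,0,1],"rot":[0,0,0]},{"linear":[0,0,0],"rot":[0,0,0]}]'
python3 -m jog '[{"linear":[0,0,1],"rot":[0,0,0]},{"linear":[0,0,0],"rot":[0,0,0]}]'
python3 -m jog '[{"linear":[0,0,1],"rot":[0,0,0]},{"linear":[0,0,0],"rot":[0,0,0]}]'
```

```text
time: 4.1
eef_pos: [0.4939, -0.0052, 0.0858]
ee_rot: [-180.0, 0.0, -11.8]
force: [-0.6, 0.4, 0.9]
gripper_width: 0.007
finger_force: 0.0
time: 4.3
eef_pos: [0.4939, -0.0053, 0.0847]
ee_rot: [180.0, 0.0, -11.9]
force: [-0.1, -0.9, -0.1]
gripper_width: 0.004
finger_force: 0.0
time: 4.5
eef_pos: [0.4939, -0.0053, 0.0837]
ee_rot: [180.0, 0.0, -11.8]
force: [0.3, 0.4, -0.6]
gripper_width: 0.008
finger_force: 0.0
time: 4.7
eef_pos: [0.4939, -0.0053, 0.0827]
ee_rot: [180.0, 0.0, -11.8]
force: [-0.3, 0.1, -0.7]
gripper_width: 0.005
finger_force: 0.0
```

```bash
python3 - <<'E'
from h import *
s=capture('scene')
f=lambda im,x,y,w,h:cv2.resize(im[y:y+h,x:x+w,::-1],None,fx=10,fy=10,interpolation=cv2.INTER_CUBIC)
im=f(s,255,230,70,60)
e=get_state()['eef_pos']-[0,0,.014];q=(proj('scene',e)[0]-[255,230])*10+4.5;print(q)
cv2.circle(im,np.int32(q),4,(0,255,0),1)
cv2.imwrite('pics/press2.png',im)
E
```

```text
[266.31571824 248.6665888 ]
```

View pics/press2.png

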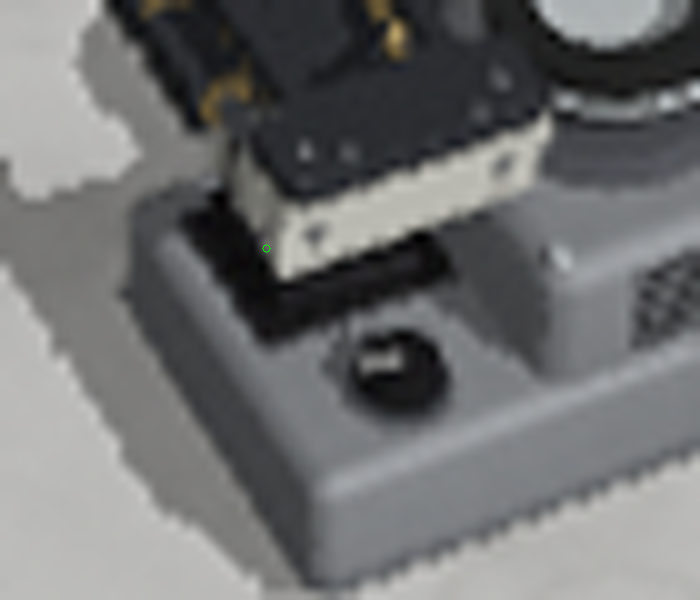

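The view shows the gripper block hanging over the paddle, with the predicted tip at (266,248) on its front half. No contact force yet, so I'll go on down in 1 mm steps.

```bash
for i in 1; do python3 -m jog '[{"linear":[0,0,1],"rot":[0,0,0]},{"linear":[0,0,0],"rot":[0,0,0]}]'; done
python3 -m jog '[{"linear":[0,0,1],"rot":[0,0,0]},{"linear":[0,0,0],"rot":[0,0,0]}]' | grep -E "eef|force"
python3 -m jog '[{"linear":[0,0,1],"rot":[0,0,0]},{"linear":[0,0,0],"rot":[0,0,0]}]' | grep -E "eef|force"
```

```text
time: 4.95
eef_pos: [0.4939, -0.0053, 0.0818]
ee_rot: [180.0, 0.0, -11.9]
force: [0.0, 0.4, -0.0]
gripper_width: 0.003
finger_force: 0.0
eef_pos: [0.4939, -0.0053, 0.0807]
force: [-0.8, -0.2, 0.4]
finger_force: 0.0
eef_pos: [0.4939, -0.0053, 0.0798]
force: [0.3, 0.1, 0.5]
finger_force: 0.0
```

```bash
python3 -m jog '[{"linear":[0,0,1],"rot":[0,0,0]},{"linear":[0,0,0],"rot":[0,0,0]}]' | grep -E "eef|force"
python3 -m jog '[{"linear":[0,0,1],"rot":[0,0,0]},{"linear":[0,0,0],"rot":[0,0,0]}]' | grep -E "eef|force"
```

```text
eef_pos: [0.4939, -0.0053, 0.0787]
force: [-0.5, -1.1, -0.5]
finger_force: 0.0
eef_pos: [0.4939, -0.0053, 0.0777]
force: [-1.0, 1.3, 0.4]
finger_force: 0.0
```

```bash
python3 - <<'E'
from h import *
s=capture('scene');cv2.imwrite('pics/raw_s3.png',s[:,:,::-1])
o=cv2.imread('pics/scene0.png')
def f(im,x,y,w,h):
    im=cv2.resize(im[y:y+h,x:x+w],None,fx=10,fy=10,interpolation=cv2.INTER_CUBIC)
    return np.uint8(255*(im/255.)**.45)
cv2.imwrite('pics/press3.png',np.hstack([f(o,262,232,40,45),f(s[:,:,::-1],262,232,40,45)]))
e=get_state()['eef_pos']-[0,0,.014];print((proj('scene',e)[0]-[262,232])*10+4.5+[400,0], (proj('scene',[.4939,-.0053,.0707])[0]-[262,232])*10+4.5)
E
```

```text
[596.33437689 240.27326218] [196.33577172 224.2770015 ]
```

View pics/press3.png

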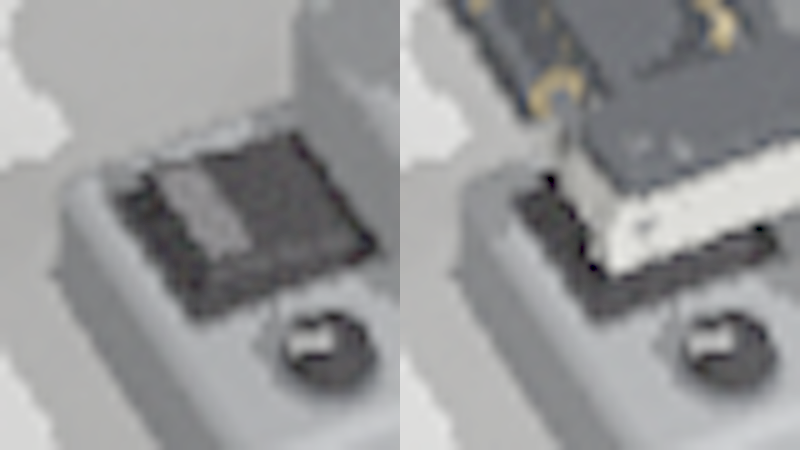

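```bash
python3 - <<'E'
from h import *
s=get_state();R=Rn.from_euler('xyz',s['ee_rot'],degrees=True)
P=[[-39,97,-52],[39,97,-52],[-39,-97,-52],[-97,39,-52],[-97,-39,-52],[97,39,-52],[-10,21,14],[10,21,14],[-10,-21,14],[-10,21,-40],[-10,-21,-40]]
for p in P: print(p,((proj('scene',s['eef_pos']+R.apply(np.array(p)/1000))[0]-[262,232])*10+4.5+[400,0]).round())
print(s['gripper_width'],s['qpos'].round(1),s['tau'].round(1))
E
```

```text
[-39, 97, -52] [625. 362.]
[39, 97, -52] [881. 266.]
[-39, -97, -52] [330. -88.]
[-97, 39, -52] [340. 289.]
[-97, -39, -52] [226. 104.]
[97, 39, -52] [962.  62.]
[-10, 21, 14] [597. 300.]
[10, 21, 14] [659. 277.]
[-10, -21, 14] [534. 204.]
[-10, 21, -40] [597. 172.]
[-10, -21, -40] [532.  76.]
0.004099269574160231 [ 22.2  11.5 -32.2  -0.  -46.4  55.9] [  0.  -39.   22.6   5.3   0.1   0. ]
```

The gripper hides the tips. A dark tip corner at about (550,185) sits roughly 8 mm higher than predicted, so the tips may simply not be down yet. I'll continue in 1 mm steps and watch the force.

```bash
python3 -m jog '[{"linear":[0,0,1],"rot":[0,0,0]},{"linear":[0,0,0],"rot":[0,0,0]}]' | grep -E "eef|force"
python3 -m jog '[{"linear":[0,0,1],"rot":[0,0,0]},{"linear":[0,0,0],"rot":[0,0,0]}]' | grep -E "eef|force"
python3 -m jog '[{"linear":[0,0,1],"rot":[0,0,0]},{"linear":[0,0,0],"rot":[0,0,0]}]' | grep -E "eef|force"
```

```text
eef_pos: [0.4939, -0.0053, 0.0767]
force: [0.1, -1.0, 0.7]
finger_force: 0.0
eef_pos: [0.4939, -0.0053, 0.0758]
force: [0.1, 0.6, -0.6]
finger_force: 0.0
eef_pos: [0.4939, -0.0053, 0.0747]
force: [-0.0, -0.0, 0.1]
finger_force: 0.0
```

```bash
python3 -m jog '[{"linear":[0,0,-40],"rot":[0,0,0]},{"linear":[0,0,-40],"rot":[0,0,0]},{"linear":[0,0,-40],"rot":[0,0,0]},{"linear":[0,0,0],"rot":[0,0,0]}]' | grep -E "eef|force"
python3 - <<'E'
from h import *
im=capture('scene')[:,:,::-1];cv2.imwrite('pics/raw_s4.png',im)
s=get_state();R=Rn.from_euler('xyz',s['ee_rot'],degrees=True)
x,y,w,h,k=225,140,110,100,6
b=np.uint8(255*(cv2.resize(im[y:y+h+0,x:x+w],None,fx=k,fy=k,interpolation=cv2.INTER_CUBIC)/255.)**.6)
P=[[-39,97,-52],[39,97,-52],[39,-97,-52],[-39,-97,-52],[-39,97,-52]]
F=[[-10,21,14],[10,21,14],[10,-21,14],[-10,-21,14],[-10,21,14]]
for q,c in((P,(0,255,0)),(F,(0,0,255))):
    u=(proj('scene',s['eef_pos']+R.apply(np.array(q)/1000))-[x,y])*k+2.5
    cv2.polylines(b,[np.int32(u)],False,c,1)
i=cv2.resize(im[225:275,262:312],None,fx=6,fy=6,interpolation=cv2.INTER_CUBIC)
b[-240:,:240]=np.uint8(255*(i[:240,:240]/255.)**.5)
cv2.imwrite('pics/g4.png',b)
E
```

```text
eef_pos: [0.4972, -0.0047, 0.2006]
force: [0.2, -0.0, 0.3]
finger_force: 0.0
```

View pics/g4.png

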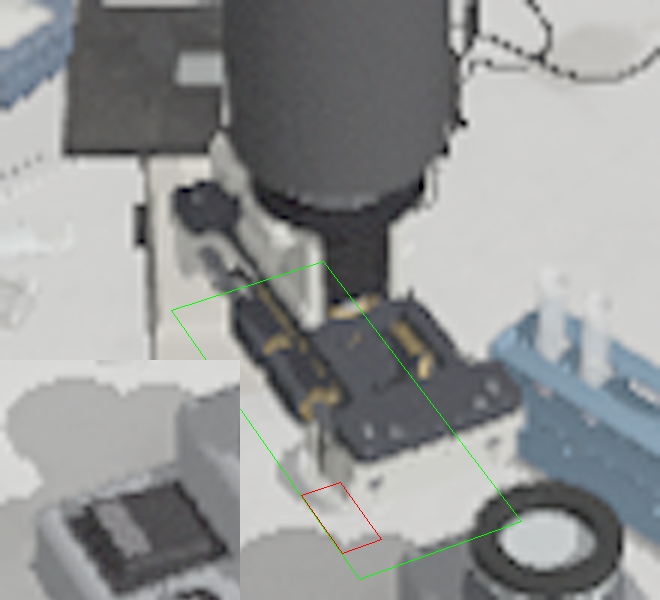

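```bash
python3 - <<'E'
from h import *
a=cv2.imread('pics/scene0.png').astype(int)[232:272,262:302];b=cv2.imread('pics/raw_s4.png').astype(int)[232:272,262:302]
d=np.abs(a-b).max(2);print('diff>25 px',(d>25).sum(),d.max())
T=np.array([.2229,.6366,.2129]);R=Rn.from_euler('xyz',[180,0,-19.3],degrees=True)
outs=[]
for n,x,y in(('scene',50,90),('top',70,285)):
    im=cv2.imread(f'pics/{n}0.png');b=cv2.resize(im[y:y+80,x:x+80],None,fx=5,fy=5,interpolation=cv2.INTER_CUBIC)
    for q,c in(([[-39,97,-52],[39,97,-52],[39,-97,-52],[-39,-97,-52],[-39,97,-52]],(0,255,0)),([[-10,65,14],[10,65,14],[10,44,14],[-10,44,14],[-10,65,14]],(0,0,255)),([[-10,-65,14],[10,-65,14],[10,-44,14],[-10,-44,14],[-10,-65,14]],(0,0,255))):
        cv2.polylines(b,[np.int32((proj(n,T+R.apply(np.array(q)/1000))-[x,y])*5+2)],False,c,1)
    outs.append(b)
cv2.imwrite('pics/g0.png',np.hstack(outs))
s=get_state();print(s['time'],s['eef_pos'],s['ee_rot'],s['force'])
E
```

```text
diff>25 px 0 11
6.85 [ 0.49565462 -0.0047609   0.19771444] [-179.82769716   -0.29997405  -11.83942327] [-0.93871782  0.51904055 -1.75197946]
```

View pics/g0.png

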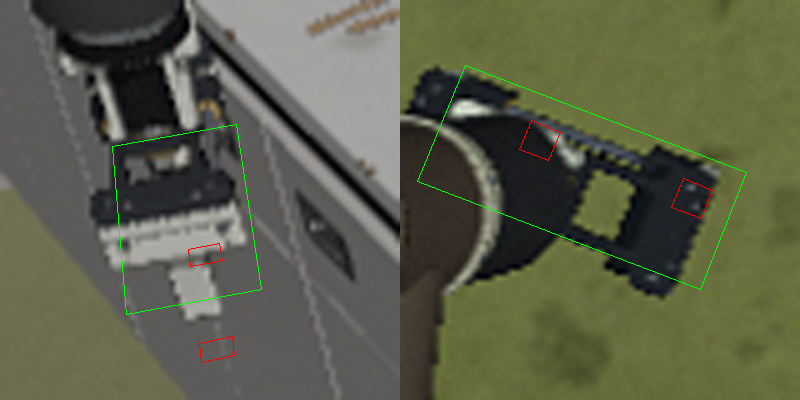

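The paddle picture hasn't changed at all, so the paddle was never touched. The start picture shows the visible fingertip at crop (200,315), clearly above the predicted (217,350). The real hand therefore sits about 20 mm higher than the stated tip offset implies. I'll descend by force and use the contact to calibrate the tip height.

```bash
python3 -m jog '[{"linear":[0,0,40],"rot":[0,0,0]},{"linear":[0,0,40],"rot":[0,0,0]},{"linear":[0,0,30],"rot":[0,0,0]},{"linear":[0,0,5],"rot":[0,0,0]},{"linear":[0,0,5],"rot":[0,0,0]},{"linear":[0,0,0],"rot":[0,0,0]},{"linear":[0,0,0],"rot":[0,0,0]}]' | grep -E "eef|force"
for n in 1; do python3 -m jog '[{"linear":[0,0,1.5],"rot":[0,0,0]},{"linear":[0,0,0],"rot":[0,0,0]}]' | grep -E "eef|force"; done
python3 -m jog '[{"linear":[0,0,1.5],"rot":[0,0,0]},{"linear":[0,0,0],"rot":[0,0,0]}]' | grep -E "eef|force"
python3 -m jog '[{"linear":[0,0,1.5],"rot":[0,0,0]},{"linear":[0,0,0],"rot":[0,0,0]}]' | grep -E "eef|force"
```

```text
eef_pos: [0.4949, -0.005, 0.0761]
force: [0.4, -0.2, -0.1]
finger_force: 0.0
eef_pos: [0.4944, -0.0051, 0.074]
force: [-1.2, 0.1, -0.0]
finger_force: 0.0
eef_pos: [0.4939, -0.0052, 0.072]
force: [-0.5, -1.2, -0.3]
finger_force: 0.0
eef_pos: [0.4939, -0.0053, 0.0702]
force: [0.5, -0.7, 0.9]
finger_force: 0.0
```

```bash
python3 -m jog '[{"linear":[0,0,1.5],"rot":[0,0,0]},{"linear":[0,0,0],"rot":[0,0,0]}]' | grep -E "eef|force"
python3 -m jog '[{"linear":[0,0,1.5],"rot":[0,0,0]},{"linear":[0,0,0],"rot":[0,0,0]}]' | grep -E "eef|force"
python3 -m jog '[{"linear":[0,0,1],"rot":[0,0,0]},{"linear":[0,0,0],"rot":[0,0,0]}]' | grep -E "eef|force"
```

```text
eef_pos: [0.4938, -0.0053, 0.0686]
force: [-0.9, 0.1, -0.2]
finger_force: 0.0
eef_pos: [0.4939, -0.0052, 0.0672]
force: [0.0, 0.5, 0.1]
finger_force: 0.0
eef_pos: [0.4939, -0.0053, 0.0662]
force: [0.2, 0.7, -0.1]
finger_force: 0.0
```

```bash
python3 -m jog '[{"linear":[0,0,1],"rot":[0,0,0]},{"linear":[0,0,0],"rot":[0,0,0]}]' | grep -E "eef|^force"
python3 -m jog '[{"linear":[0,0,1],"rot":[0,0,0]},{"linear":[0,0,0],"rot":[0,0,0]}]' | grep -E "eef|^force"
python3 -m jog '[{"linear":[0,0,1],"rot":[0,0,0]},{"linear":[0,0,0],"rot":[0,0,0]}]' | grep -E "eef|^force"
```

```text
eef_pos: [0.4939, -0.0053, 0.0652]
force: [-0.1, -0.1, -0.8]
eef_pos: [0.4941, -0.0053, 0.0645]
force: [-1.2, 0.2, 0.5]
eef_pos: [0.4936, -0.0052, 0.0633]
force: [-2.0, 1.6, 3.1]
```

```bash
python3 - <<'E'
from h import *
im=capture('scene')[:,:,::-1];cv2.imwrite('pics/raw_s5.png',im)
b=np.uint8(255*(cv2.resize(im[215:275,255:335],None,fx=9,fy=9,interpolation=cv2.INTER_CUBIC)/255.)**.5)
cv2.imwrite('pics/g5.png',b)
E
```

```text
(no output)
```

View pics/g5.png

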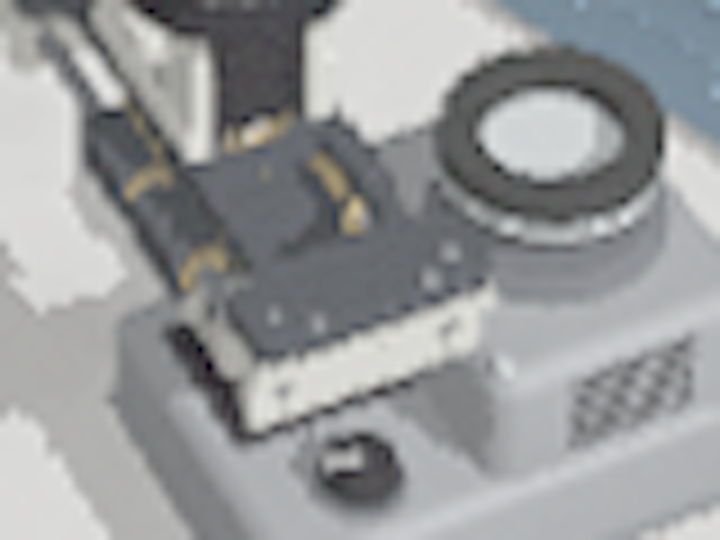

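Contact at TCP reading 0.064: 3 N upward with the tip at 75 mm. The hand really is about 25 mm higher than the reading implies, and the body edge in the picture agrees. Now pressing the paddle.

```bash
python3 -m jog '[{"linear":[0,0,1],"rot":[0,0,0]},{"linear":[0,0,0],"rot":[0,0,0]}]' | grep -E "eef|^force"
python3 -m jog '[{"linear":[0,0,1],"rot":[0,0,0]},{"linear":[0,0,0],"rot":[0,0,0]}]' | grep -E "eef|^force"
python3 -m jog '[{"linear":[0,0,1],"rot":[0,0,0]},{"linear":[0,0,0],"rot":[0,0,0]}]' | grep -E "eef|^force"
```

```text
eef_pos: [0.4937, -0.0053, 0.0621]
force: [-1.4, 0.2, 1.8]
eef_pos: [0.4941, -0.0053, 0.0611]
force: [-1.4, -0.1, -0.0]
eef_pos: [0.4941, -0.0052, 0.0602]
force: [-0.3, -0.1, -0.6]
```

```bash
python3 -m jog '[{"linear":[0,0,1],"rot":[0,0,0]},{"linear":[0,0,0],"rot":[0,0,0]}]' | grep -E "eef|^force"
python3 -m jog '[{"linear":[0,0,1],"rot":[0,0,0]},{"linear":[0,0,0],"rot":[0,0,0]}]' | grep -E "eef|^force"
```

```text
eef_pos: [0.4942, -0.0052, 0.0594]
force: [-0.9, 0.7, 0.2]
eef_pos: [0.4944, -0.0052, 0.059]
force: [-2.1, 0.6, 7.5]
```

Stop reached with 7.5 N, and it showed the snap on the way. I'll lift and check the paddle in the picture.

```bash
python3 -m jog '[{"linear":[0,0,-20],"rot":[0,0,0]},{"linear":[0,0,-40],"rot":[0,0,0]},{"linear":[0,0,-40],"rot":[0,0,0]},{"linear":[0,0,-40],"rot":[0,0,0]},{"linear":[0,0,0],"rot":[0,0,0]}]' -0.2 40| grep -E "eef|^force"
python3 - <<'E'
from h import *
im=capture('scene')[:,:,::-1];cv2.imwrite('pics/raw_s6.png',im)
o=cv2.imread('pics/scene0.png')
a=o.astype(int)[232:272,262:302];b=im.astype(int)[232:272,262:302]
d=np.abs(a-b).max(2);print('diff>25',(d>25).sum(),d.max(),np.argwhere(d>25).mean(0))
go([.437,.331,.185],-11.8)
E
```

```text
eef_pos: [0.4972, -0.0046, 0.204]
force: [-0.1, 0.2, -0.9]
diff>25 65 87 [19.38461538 18.93846154]
t 10.95 tcp [ 0.4956 -0.0047  0.2011] rpy [-179.82   -0.29  -11.84] tool mm [-126.3 -316.5   16.4] after-turn mm [-126.  -316.7   16.1] rotvec [-0.0031 -0.0051 -0.0007]
```

The paddle has changed in the image and the stop was felt, so it is on. Next is the flask. All 10 pictures have been viewed, so from here I check numerically.

```bash
python3 -m jog '[{"linear":[-13,-32,0],"rot":[0,0,0]},{"linear":[-13,-32,0],"rot":[0,0,0]},{"linear":[-13,-32,0],"rot":[0,0,0]},{"linear":[-13,-32,0],"rot":[0,0,0]},{"linear":[-13,-32,0],"rot":[0,0,0]},{"linear":[-13,-32,0],"rot":[0,0,0]},{"linear":[-12,-31,0],"rot":[0,0,0]},{"linear":[-12,-31,0],"rot":[0,0,0]},{"linear":[-12,-31,0],"rot":[0,0,0]},{"linear":[-12,-31,0],"rot":[0,0,0]}]'
python3 -m jog '[{"linear":[0,0,30],"rot":[0,0,0]},{"linear":[0,0,30],"rot":[0,0,0]},{"linear":[0,0,0],"rot":[0,0,0]},{"linear":[0,0,0],"rot":[0,0,0]},{"linear":[0,0,0],"rot":[0,0,0]}]'
python3 - <<'E'
from h import *
go([.437,.331,.129],-11.8)
e=get_state()['eef_pos'];R=Rn.from_euler('xyz',[180,0,-11.8],degrees=True)
im=capture('scene');cv2.imwrite('pics/raw_s7.png',im[:,:,::-1]);t=capture('top');cv2.imwrite('pics/raw_t7.png',t[:,:,::-1])
o=cv2.imread('pics/scene0.png')[:,:,::-1].astype(int);d=np.abs(im.astype(int)-o).max(2)>25
for y in(44,26.5):
  for sg in(1,-1):print(y*sg,[proj('scene',e+R.apply([x/1000,sg*y/1000,0.011]))[0].round(1) for x in(-10,10)])
g=im.mean(2)
for r in range(150,206):print(r,''.join((' .:-=+*#%@'[int(v/25.6)]) if q else '`' for v,q in zip(g[r,165:245],d[r,165:245])))
E
```

```text
time: 11.95
eef_pos: [0.4346, 0.3308, 0.1969]
ee_rot: [179.9, 0.1, -11.8]
force: [0.5, 0.6, 0.1]
gripper_width: 0.599
finger_force: 0.0
time: 12.45
eef_pos: [0.4362, 0.3303, 0.1396]
ee_rot: [-179.9, -0.1, -11.9]
force: [-0.0, 0.0, 0.3]
gripper_width: 0.603
finger_force: 0.0
t 12.45 tcp [0.4362 0.3303 0.1396] rpy [-1.7993e+02 -6.0000e-02 -1.1850e+01] tool mm [ 0.6 -0.9 10.6] after-turn mm [ 0.6 -0.9 10.6] rotvec [-0.0012 -0.001  -0.0009]
44 [array([203. , 197.4]), array([209.1, 195.5])]
-44 [array([193.5, 181.2]), array([199.5, 179.5])]
26.5 [array([201.1, 194.1]), array([207.1, 192.2])]
-26.5 [array([195.4, 184.4]), array([201.3, 182.6])]
150 '''''''''``===-.:=..-=--`#=.         .*`*'''''''''''''''''''''''''''''''''''''''
151 '''''''''``===:..-. -=--=*+.         .``*'''''''''''''''''''''''''''''''''''''''
152 '''''''''``-==:.    .==--**:         .''''''''''''''''''''''''''''''''''''''''''
153 '''''''''``==-. ...  -==-**:          ''''''''''''''''''''''''''''''''''''''''''
154 ''''''''''''`+: .. ...-=-+#-          +'''''''''''''''''''''''''''''''''''''''``
155 ''''''''''''``:  .  . .-
[... 3606 characters left out ...]
''''''''''''''''''``
198 ---=========''''''''''''''''''''''''''''''''''''''''''''''''''''''''''''''''''``
199 +++++======'''''''''''''''''''''''''''''''''''''''''''''''''''''''''''''''''''''
200 ''''''====='''''''''''''''''''''''''''''''''''''''''''''''''''''''''''''''''''''
201 ''''''`++++'''''''''''''''''''''''''''''''''''''''''''''''''''''''''''''''''''''
202 ''''''''''''''''''''''''''''''''''''''''''''''''''''''''''''''''''''''''''''''``
203 ''''''''''''''''''''''''''''''''''''''''''''''''''''''''''''''''''''''''''''''``
204 ''''''''''''''''''''''''''''''''''''''''''''''''''''''''''''''''''''''''''''''``
205 ''''''''''''''''''''''''''''''''''''''''''''''''''''''''''''''''''''''''''''''``
```

The near finger tip shows at scene columns 198–207, rows 183–192. The corrected prediction was (201–207, 192–194), so xy agrees and I'll descend.

```bash
python3 -m jog '[{"linear":[1,-1,10],"rot":[0,0,0]},{"linear":[0,0,10],"rot":[0,0,0]},{"linear":[0,0,10],"rot":[0,0,0]},{"linear":[0,0,10],"rot":[0,0,0]},{"linear":[0,0,0],"rot":[0,0,0]}]' | grep -E "eef|force"
python3 -m jog '[{"linear":[0,0,10],"rot":[0,0,0]},{"linear":[0,0,10],"rot":[0,0,0]},{"linear":[0,0,10],"rot":[0,0,0]},{"linear":[0,0,6],"rot":[0,0,0]},{"linear":[0,0,0],"rot":[0,0,0]},{"linear":[0,0,0],"rot":[0,0,0]}]' | grep -E "eef|force"
```

```text
eef_pos: [0.4359, 0.3296, 0.0963]
force: [-0.8, -0.8, 0.5]
finger_force: 0.0
eef_pos: [0.4368, 0.3307, 0.0623]
force: [0.3, -0.5, 0.6]
finger_force: 0.0
```

Now I close gently first, and then firmly.

```bash
python3 -m jog '[{"linear":[0,0,0],"rot":[0,0,0]},{"linear":[0,0,0],"rot":[0,0,0]},{"linear":[0,0,0],"rot":[0,0,0]},{"linear":[0,0,0],"rot":[0,0,0]},{"linear":[0,0,0],"rot":[0,0,0]},{"linear":[0,0,0],"rot":[0,0,0]}]' 1 10
python3 -m jog '[{"linear":[0,0,0],"rot":[0,0,0]},{"linear":[0,0,0],"rot":[0,0,0]},{"linear":[0,0,0],"rot":[0,0,0]}]' 1 40
```

```text
time: 14.25
eef_pos: [0.4368, 0.3308, 0.0626]
ee_rot: [-180.0, -0.0, -11.8]
force: [-0.1, -0.4, 1.1]
gripper_width: 0.318
finger_force: 10.0
time: 14.55
eef_pos: [0.4369, 0.3308, 0.0625]
ee_rot: [-180.0, -0.0, -11.8]
force: [-0.0, 0.5, 2.7]
gripper_width: 0.304
finger_force: 40.0
```

The width is 27 mm where the neck should give 24, so the pads are touching either the shoulder or the bead. I'll regrip 4 mm higher to tell which.

```bash
python3 -m jog '[{"linear":[0,0,0],"rot":[0,0,0]},{"linear":[0,0,0],"rot":[0,0,0]},{"linear":[0,0,-2],"rot":[0,0,0]},{"linear":[0,0,-2],"rot":[0,0,0]},{"linear":[0,0,0],"rot":[0,0,0]}]' 0.1 10| grep -E "eef|^force|grip"
python3 -m jog '[{"linear":[0,0,0],"rot":[0,0,0]},{"linear":[0,0,0],"rot":[0,0,0]},{"linear":[0,0,0],"rot":[0,0,0]},{"linear":[0,0,0],"rot":[0,0,0]},{"linear":[0,0,0],"rot":[0,0,0]}]' 1 10
python3 -m jog '[{"linear":[0,0,0],"rot":[0,0,0]},{"linear":[0,0,0],"rot":[0,0,0]},{"linear":[0,0,0],"rot":[0,0,0]}]' 1 40
```

```text
eef_pos: [0.4368, 0.3308, 0.0667]
force: [0.2, 0.2, 0.4]
gripper_width: 0.451
time: 15.55
eef_pos: [0.4367, 0.3307, 0.0663]
ee_rot: [180.0, 0.0, -11.8]
force: [-0.0, -0.7, -0.8]
gripper_width: 0.324
finger_force: 10.0
time: 15.85
eef_pos: [0.4367, 0.3307, 0.0664]
ee_rot: [-180.0, -0.0, -11.8]
force: [-0.5, -0.7, -0.8]
gripper_width: 0.302
finger_force: 40.0
```

```bash
python3 - <<'E'
from h import *
e=get_state()['eef_pos'];R=Rn.from_euler('xyz',[180,0,-11.8],degrees=True)
im=capture('scene');cv2.imwrite('pics/raw_s8.png',im[:,:,::-1])
o=cv2.imread('pics/scene0.png')[:,:,::-1]
am=lambda i:(i[:,:,0].astype(int)-i[:,:,2]>45)
a,b=am(o),am(im);g=im.mean(2)
for y in(12,33):print(y,[proj('scene',e+R.apply([x/1000,y/1000,-.011]))[0].round(1) for x in(-10,10)])
print('flask z67,95,100 px',[proj('scene',[.4368,.3307,.01+z])[0].round(1) for z in(.067,.095,.100,.112)])
for r in range(178,228):print(r,''.join('A' if v else '`' for v in a[r,188:222]),' ',''.join('A' if v else ' .:-=+*#%@'[int(q/25.6)] for v,q in zip(b[r,188:222],g[r,188:222])))
E
```

```text
12 [array([201.3, 203.4]), array([207.2, 201.6])]
33 [array([203.6, 207.4]), array([209.5, 205.5])]
flask z67,95,100 px [array([203. , 200.3]), array([202.1, 193.8]), array([201.9, 192.6]), array([201.5, 189.7])]
178 '''''''''''''''''''''''''''''''''`   .::..+*+:.........:....**=#*******
179 '''''''''''''''''''''''''''''''''`   :-::.::........:-==:...:..*+***###
180 '''''''''''''''''''''''''''''''''`   ::::. .....:::==+*=-:.....:=######
181 '''''''''''''''''''''''''''''''''`   :::.:=:..:----+==.  ::.....:######
182 '''''''''''''''''''''''''''''''''`   ..:::#-..:=-::..... .:......######
183 '''''''''''''''''''''''''''''''''`   ==:..*-............. ::.....=*+***
184 '''''''''''''''''''''''''''''''''`   ##:..::...............:........:*#
185 '''''''''''''''''''''''''''''''''`   **:.     .......................-*
186 '''''''''''''''''''''''''''''''''`   +*-..... ....................::..+
187 '''''''''''''''''''''''''''''''''`   *#-...... ...................::..:
188 '''''''''''''''''''''''''''''''''`   +#=..... ..................::.....
189 '''''''''''''''''''''''''''''''''`   ##+.......
[... 2212 characters left out ...]
AAAAAAAAAAAA####
219 ''''''AAAAAAAAAAAAAAAAAAAAAAA'''``   ##+==:AAAAAAAAAAAAAAAAAAAAAAA+####
220 ''''''`AAAAAAAAAAAAAAAAAAAAAA'''``   ##+==-:AAAAAAAAAAAAAAAAAAAAAA*####
221 ''''''``AAAAAAAAAAAAAAAAAAAA''''''   ###*+=::AAAAAAAAAAAAAAAAAAAA*#####
222 ''''''``AAAAAAAAAAAAAAAAAAA''''''`   #####*=-AAAAAAAAAAAAAAAAAAA*######
223 '''''''''AAAAAAAAAAAAAAAAA''''''``   ######*+-AAAAAAAAAAAAAAAAA+#######
224 '''''''''``AAAAAAAAAAAAA'''''''''`   #######*+==AAAAAAAAAAAAA*+########
225 ''''''''''''`AAAAAAAA''''''''''''`   #########*++=AAAAAAAA++*##########
226 '''''''''''''''''''''''''''''''''`   ###########**++++++**#############
227 '''''''''''''''''''''''''''''''''`   ##################################
```

The finger tip's lower edge lies across the bulb top at scene rows 204–205, columns 198–208, right where the calibrated tip height puts it. Width is unchanged over 4 mm, so the pads are on the straight neck. I'll go back to the nominal height, grip firmly and lift.

```bash
python3 -m jog '[{"linear":[0,0,0],"rot":[0,0,0]},{"linear":[0,0,0],"rot":[0,0,0]},{"linear":[0,0,2],"rot":[0,0,0]},{"linear":[0,0,2],"rot":[0,0,0]},{"linear":[0,0,0],"rot":[0,0,0]}]' 0.1 10| grep -E "eef|^force|grip"
python3 -m jog '[{"linear":[0,0,0],"rot":[0,0,0]},{"linear":[0,0,0],"rot":[0,0,0]},{"linear":[0,0,0],"rot":[0,0,0]},{"linear":[0,0,0],"rot":[0,0,0]},{"linear":[0,0,0],"rot":[0,0,0]}]' 1 15 | grep -E "eef|^force|grip"
python3 -m jog '[{"linear":[0,0,0],"rot":[0,0,0]},{"linear":[0,0,0],"rot":[0,0,0]},{"linear":[0,0,0],"rot":[0,0,0]},{"linear":[0,0,-5],"rot":[0,0,0]},{"linear":[0,0,-10],"rot":[0,0,0]},{"linear":[0,0,-15],"rot":[0,0,0]},{"linear":[0,0,-20],"rot":[0,0,0]},{"linear":[0,0,0],"rot":[0,0,0]},{"linear":[0,0,0],"rot":[0,0,0]}]' 1 50
```

```text
eef_pos: [0.4365, 0.3304, 0.0619]
force: [0.7, -0.4, -0.5]
gripper_width: 0.448
eef_pos: [0.4367, 0.3307, 0.0624]
force: [-0.5, 1.2, -0.1]
gripper_width: 0.318
time: 17.8
eef_pos: [0.4368, 0.331, 0.1133]
ee_rot: [-179.9, -0.0, -11.9]
force: [-0.3, -0.6, -0.3]
gripper_width: 0.302
finger_force: 50.0
```

```bash
python3 - <<'E'
from h import *
e=get_state()['eef_pos'];print(e)
im=capture('scene');o=cv2.imread('pics/scene0.png')[:,:,::-1]
am=lambda i:(i[:,:,0].astype(int)-i[:,:,2]>45)
a,b=am(o),am(im);g=im.mean(2)
F=lambda z:[e[0],e[1],e[2]+.030-.082+z]
print('pred bottom,bulb c,z67',[proj('scene',F(z))[0].round(1) for z in(0,.032,.067)])
print('pred bulb radius px',515.7*.032/ (C['scene']['R']@F(.032)+C['scene']['t'])[2])
for r in range(178,228):print(r,''.join('A' if v else ' .:-=+*#%@'[int(q/25.6)] for v,q in zip(b[r,183:225],g[r,183:225])))
E
```

```text
[0.43684503 0.33097419 0.11327466]
pred bottom,bulb c,z67 [array([203.5, 203.9]), array([202.4, 196.5]), array([201.2, 188.1])]
pred bulb radius px 9.980831191825127
178 *****#: ............................:=****
179 ******=.......::..................-=+*####
180 *******: .:...-:..::.....:....:=++*#*#####
181 *******=..:...:...:-......::=++#*****#####
182 ********=..............::=++#****+==**####
183 =********-=-.......::==++#******#+-+*****+
184 =+*****+*+*+:...::=++#************+******#
185 ==+**+*=****-=-=++#*****+*********+***###*
186 ===+*=*****#=*+#*******************##*****
187 -===++***#*#=***++****************###==+*+
188 .-==++*#####+*++--****************##*=+***
189  :++########+***++*******+*########*==**+*
190 =+#########*=**#******+*=AA*######*===+*++
191 ##########*-:*##*+*++++*+AA=*#####++==++**
192 ##########+:A-**+=++****+AAA=*######++++++
193 ##########=AAAAAAA#****AAAAAA#########*+++
194 ##########-AAAAAAA*AAAAAAAAAA*###*######**
195 ****#####+:AAAAAAAAAAAAAAAAAA=*#####*#####
196 ====***##+:AAAAAAAAAAAAAAAAAA=############
197 =======*#+:AAAAAAAAAAAAAAAAAA+#######
[... 715 characters left out ...]
#*####====AAAAAAAAA*+*+**=--:AAAAAA#######
214 ##*###+===AAAAAAAA*######+==-AAAAAA#######
215 ######====AAAAAA++#######+===AAAAAA#######
216 ######===-AAAAAA*#######*===AAAAAAA#######
217 ######+==-AAAAAA+***##**===AAAAAAAA#######
218 #######+=-AAAAAAAA*+**+==AAAAAAAAAA#######
219 #######+==:AAAAAAAAAAAAAAAAAAAAAAA+#######
220 #######+==-:AAAAAAAAAAAAAAAAAAAAAA*#######
221 ########++=::AAAAAAAAAAAAAAAAAAAA*########
222 ##########*=-AAAAAAAAAAAAAAAAAAA*###*#####
223 ###########*+-AAAAAAAAAAAAAAAAA+##########
224 ############*+==AAAAAAAAAAAAA*+*##########
225 ##############*+==AAAAAAAA++*#############
226 ###########**###**++++++**#######*########
227 #########*####################*#######*###
```

The flask is lifted and upright: the bulb is centred at column 202.5 (predicted 202.4) and its bottom is at row 206 (predicted 206). The cork ring stayed behind. I'll carry it round the microscope's front.

```bash
python3 -m jog '[{"linear":[0,0,-30],"rot":[0,0,0]},{"linear":[0,0,-30],"rot":[0,0,0]},{"linear":[0,0,-30],"rot":[0,0,0]},{"linear":[0,0,-30],"rot":[0,0,0]},{"linear":[4,16,0],"rot":[0,0,0]},{"linear":[5,26,0],"rot":[0,0,0]},{"linear":[6,30,0],"rot":[0,0,0]},{"linear":[6,30,0],"rot":[0,0,0]},{"linear":[6,30,0],"rot":[0,0,0]},{"linear":[6,30,0],"rot":[0,0,0]}]'
python3 -m jog '[{"linear":[6,30,0],"rot":[0,0,0]},{"linear":[6,30,0],"rot":[0,0,0]},{"linear":[6,30,0],"rot":[0,0,0]},{"linear":[6,30,0],"rot":[0,0,0]},{"linear":[5,26,0],"rot":[0,0,0]},{"linear":[2,10,0],"rot":[0,0,0]},{"linear":[0,0,0],"rot":[0,0,0]},{"linear":[0,0,0],"rot":[0,0,0]}]'
python3 -c "
from h import *
go([.5895,-.0445,.225],-11.8)"
```

```text
time: 18.85
eef_pos: [0.4349, 0.1636, 0.2312]
ee_rot: [179.9, 0.1, -11.8]
force: [1.2, 0.7, -0.2]
gripper_width: 0.303
finger_force: 50.0
time: 19.65
eef_pos: [0.4339, 0.0064, 0.2319]
ee_rot: [180.0, 0.0, -11.9]
force: [0.5, -0.5, -0.8]
gripper_width: 0.302
finger_force: 50.0
t 19.65 tcp [0.4339 0.0064 0.2319] rpy [ 1.7999e+02  3.0000e-02 -1.1890e+01] tool mm [162.8  17.7   6.8] after-turn mm [162.7  18.    6.9] rotvec [ 0.0002  0.0006 -0.0016]
```

```bash
python3 -m jog '[{"linear":[13,2,0],"rot":[0,0,0]},{"linear":[25,3,0],"rot":[0,0,0]},{"linear":[30,3,0],"rot":[0,0,0]},{"linear":[30,3,0],"rot":[0,0,0]},{"linear":[30,3,0],"rot":[0,0,0]},{"linear":[22,2,0],"rot":[0,0,0]},{"linear":[13,2,0],"rot":[0,0,0]},{"linear":[0,0,6],"rot":[0,0,0]},{"linear":[0,0,0],"rot":[0,0,0]},{"linear":[0,0,0],"rot":[0,0,0]}]'
python3 - <<'E'
from h import *
go([.5895,-.0445,.189],-11.8)
e=get_state()['eef_pos']
im=capture('scene');cv2.imwrite('pics/raw_s9.png',im[:,:,::-1])
b=(im[:,:,0].astype(int)-im[:,:,2]>45);g=im.mean(2)
F=lambda z:[e[0],e[1],e[2]-.052+z]
print('pred bottom,bulb c,z67',[proj('scene',F(z))[0].round(1) for z in(0,.032,.067)],'seat',proj('scene',[.5895,-.0445,.147]))
print('R px',515.7*.032/ (C['scene']['R']@F(.032)+C['scene']['t'])[2])
for r in range(190,252):print(r,''.join('A' if v else ' .:-=+*#%@'[int(q/25.6)] for v,q in zip(b[r,290:345],g[r,290:345])))
E
```

```text
time: 20.65
eef_pos: [0.5891, -0.0444, 0.2262]
ee_rot: [180.0, 0.0, -11.8]
force: [-1.0, -0.4, -0.4]
gripper_width: 0.3
finger_force: 50.0
t 20.65 tcp [ 0.5891 -0.0444  0.2262] rpy [ 1.7999e+02  4.0000e-02 -1.1820e+01] tool mm [ 0.4 -0.  37.2] after-turn mm [ 0.4 -0.  37.2] rotvec [ 0.0001  0.0006 -0.0003]
pred bottom,bulb c,z67 [array([316.3, 221.6]), array([316.8, 213.3]), array([317.4, 203.9])] seat [[315.9991258  228.45637161]]
R px 11.54874699099187
190 ##################*: .......... .......................
191 ##################*:  ...............................::
192 ##################*:   ..... . ......................:-
193 ###################-   .....::........................:
194 ######*############=.   ...:AA....................:..:.
195 *####*=**#########+=-:.  .:-::.....::...:.........:...:
196 =*#**====**#####*+=-=-.  .A::. ....-:...::.....:...-:=+
197 ==*+=======*####+===--.  .::::. ...:....:-:.....:-=++##
198 ============**##=-=-=-..  .:::.. ...:.........-=++#*##*
199 ==============**=-----.....:-:::. ..:.....::=++####**#+
200 ================--::-:...AA:--:--....
[... 2378 characters left out ...]
.....-++-----===#+=:::--====+*##########
241 =-:::::--==-:.:........-====+--:::::---=====+##########
242 ::::::::-===-::::::::::....:.::::::----======*#########
243 :::::::::-===-::::::::::::::::::::----========*########
244 .::::::::--===-:::::::::::::::::-----=========+########
245   .:::::::--===--:::-:::::::::------==========+*#######
246    :::::::--=====--::--------------===========++*######
247 .  .:::::::--======--::::--------==========+++++*######
248   . .:::::::--=======---------==========++++++*++######
249 .    :::::::---======++===============+++++**+++=######
250 ...  .:::::::--====================+++++***+++++=######
251 ... . .:::::::--================+++++****+++++==+######
```

The bulb is centred at column 317 (ring about 316, as predicted for this pose) and its bottom at row 224.5 is consistent. It is aligned over the seat, so I'll lower it.

```bash
python3 -m jog '[{"linear":[0,0,8],"rot":[0,0,0]},{"linear":[0,0,10],"rot":[0,0,0]},{"linear":[0,0,8],"rot":[0,0,0]},{"linear":[0,0,4],"rot":[0,0,0]},{"linear":[0,0,2],"rot":[0,0,0]},{"linear":[0,0,0],"rot":[0,0,0]},{"linear":[0,0,0],"rot":[0,0,0]}]' | grep -E "eef|^force|grip"
python3 -m jog '[{"linear":[0,0,2],"rot":[0,0,0]},{"linear":[0,0,0],"rot":[0,0,0]}]' | grep -E "eef|^force|grip"
python3 -m jog '[{"linear":[0,0,2],"rot":[0,0,0]},{"linear":[0,0,0],"rot":[0,0,0]}]' | grep -E "eef|^force|grip"
python3 -m jog '[{"linear":[0,0,2],"rot":[0,0,0]},{"linear":[0,0,0],"rot":[0,0,0]}]' | grep -E "eef|^force|grip"
```

```text
eef_pos: [0.5901, -0.0448, 0.1946]
force: [-0.3, -0.2, -1.5]
gripper_width: 0.3
eef_pos: [0.5899, -0.0448, 0.1923]
force: [-0.1, 0.1, -0.9]
gripper_width: 0.3
eef_pos: [0.59, -0.0447, 0.1904]
force: [0.5, 1.0, 1.2]
gripper_width: 0.303
eef_pos: [0.5903, -0.0448, 0.1887]
force: [0.2, 0.7, 3.6]
gripper_width: 0.302
```

```bash
python3 -m jog '[{"linear":[0,0,2],"rot":[0,0,0]},{"linear":[0,0,0],"rot":[0,0,0]}]' | grep -E "eef|^force|grip"
python3 -m jog '[{"linear":[0,0,2],"rot":[0,0,0]},{"linear":[0,0,2],"rot":[0,0,0]},{"linear":[0,0,0],"rot":[0,0,0]}]' | grep -E "eef|^force|grip"
python3 -m jog '[{"linear":[0,0,1.5],"rot":[0,0,0]},{"linear":[0,0,0],"rot":[0,0,0]}]' | grep -E "eef|^force|grip"
python3 -m jog '[{"linear":[0,0,1],"rot":[0,0,0]},{"linear":[0,0,0],"rot":[0,0,0]}]' | grep -E "eef|^force|grip"
```

```text
eef_pos: [0.5901, -0.0447, 0.1866]
force: [-0.0, 1.0, 4.7]
gripper_width: 0.304
eef_pos: [0.5904, -0.0448, 0.1829]
force: [-0.4, 1.9, 6.7]
gripper_width: 0.304
eef_pos: [0.5905, -0.0448, 0.1816]
force: [-0.2, 0.6, 7.3]
gripper_width: 0.298
eef_pos: [0.5906, -0.0448, 0.1808]
force: [-0.3, 1.0, 8.1]
gripper_width: 0.303
```

```bash
python3 -m jog '[{"linear":[0,0,1],"rot":[0,0,0]},{"linear":[0,0,0],"rot":[0,0,0]}]' | grep -E "eef|^force|grip"
python3 -m jog '[{"linear":[0,0,1],"rot":[0,0,0]},{"linear":[0,0,0],"rot":[0,0,0]}]' | grep -E "eef|^force|grip"
```

```text
eef_pos: [0.5907, -0.0448, 0.1799]
force: [-0.3, 1.7, 8.4]
gripper_width: 0.304
eef_pos: [0.5911, -0.0448, 0.1796]
force: [-1.4, 1.8, 10.7]
gripper_width: 0.301
```

```bash
python3 -m jog '[{"linear":[0,0,0.5],"rot":[0,0,0]},{"linear":[0,0,0],"rot":[0,0,0]},{"linear":[0,0,0],"rot":[0,0,0]}]' | grep -E "eef|^force|grip"
python3 -m jog '[{"linear":[0,0,0.5],"rot":[0,0,0]},{"linear":[0,0,0],"rot":[0,0,0]},{"linear":[0,0,0],"rot":[0,0,0]}]' | grep -E "eef|^force|grip"
```

```text
eef_pos: [0.5913, -0.0448, 0.1796]
force: [-1.4, 0.4, 13.0]
gripper_width: 0.301
eef_pos: [0.5916, -0.0448, 0.1795]
force: [-2.5, 1.2, 15.4]
gripper_width: 0.3
```

The height has stalled at 0.1795 while the force rises, so it is on the stop. Last check before handing in: hold steadiness, flask upright, paddle still on, cork ring and neighbours in place.

```bash
python3 -m jog '[{"linear":[0,0,0],"rot":[0,0,0]},{"linear":[0,0,0],"rot":[0,0,0]},{"linear":[0,0,0],"rot":[0,0,0]},{"linear":[0,0,0],"rot":[0,0,0]},{"linear":[0,0,0],"rot":[0,0,0]}]'
python3 - <<'E'
from h import *
im=capture('scene')[:,:,::-1];p=cv2.imread('pics/raw_s6.png').astype(int);o=cv2.imread('pics/scene0.png').astype(int)
D=lambda a,r,c:int((np.abs(im.astype(int)-a).max(2)[r[0]:r[1],c[0]:c[1]]>35).sum())
print('paddle vs on',D(p,(240,268),(268,292)),'vs off',D(o,(240,268),(268,292)),'conical',D(o,(222,258),(222,248)),'cork',D(o,(219,228),(190,220)),'bottle/tape',D(o,(315,360),(330,425)))
b=(im[:,:,2].astype(int)-im[:,:,0]>45)[200:250,295:340];ys,xs=np.nonzero(b);e=get_state()['eef_pos']
w=[(r+200,xs[ys==r].min()+295,xs[ys==r].max()+295) for r in sorted(set(ys))[-22::3]];print(w)
print([proj('scene',[e[0],e[1],e[2]-.052+z])[0].round(1) for z in(0,.032)])
E
```

```text
time: 24.4
eef_pos: [0.5915, -0.0448, 0.1795]
ee_rot: [-180.0, -0.3, -11.8]
force: [-1.2, 1.9, 16.3]
gripper_width: 0.298
finger_force: 50.0
paddle vs on 0 vs off 45 conical 138 cork 0 bottle/tape 0
[(np.int64(214), np.int64(315), np.int64(316)), (np.int64(217), np.int64(310), np.int64(316)), (np.int64(220), np.int64(308), np.int64(316)), (np.int64(223), np.int64(307), np.int64(326)), (np.int64(226), np.int64(307), np.int64(327)), (np.int64(229), np.int64(308), np.int64(326)), (np.int64(232), np.int64(310), np.int64(324)), (np.int64(235), np.int64(315), np.int64(321))]
[array([316.3, 233. ]), array([316.8, 225.1])]
```

```bash
python3 - <<'E'
from h import *
o=cv2.imread('pics/scene0.png');n=capture('scene')[:,:,::-1];t0=cv2.imread('pics/top0.png');t1=capture('top')[:,:,::-1]
for a in(o[215:262,218:252],n[215:262,218:252],t0[248:275,250:280],t1[248:275,250:280]):
    a=a.astype(int);m=(a[:,:,2]-a[:,:,1]>25);print(m.sum(),np.argwhere(m).mean(0) if m.any() else None,a.mean().round(1))
E
```

```text
0 None 164.4
0 None 164.5
115 [11.96521739 14.4173913 ] 183.3
0 None 64.3
```

```bash
python3 - <<'E'
from h import *
o=cv2.imread('pics/scene0.png');n=capture('scene')[:,:,::-1]
for f in(o,cv2.imread('pics/raw_s6.png'),cv2.imread('pics/raw_s9.png'),n):
    a=f[215:265,215:260].astype(int);m=(a[:,:,2]-a[:,:,1]>10);print(m.sum(),np.argwhere(m).mean(0).round(1))
d=np.abs(n.astype(int)-o).max(2)[218:262,215:260]>35
for i,r in enumerate(d):print(218+i,''.join('#' if v else '.' for v in r))
E
```

```text
299 [30.3 18.5]
298 [30.4 18.5]
300 [30.3 18.4]
301 [30.4 18.5]
218 ...................####################......
219 ...................######################....
220 ..................###########################
221 ...................##########################
222 ....................#########################
223 .....................########################
224 .....................########################
225 ......................#######################
226 ......................#######################
227 ......................#######################
228 ......................#######################
229 ......................#######################
230 ......................#######################
231 .......................######################
232 .........................####################
233 ..........................##############....#
234 ............................#########.#......
235 .............................######..........
236 ...............................#.............
237 .............................................
238 ................................
[... 463 characters left out ...]

248 .............................................
249 .............................................
250 .............................................
251 .............................................
252 .............................................
253 .............................................
254 .............................................
255 .............................................
256 .............................................
257 .............................................
258 .............................................
259 .............................................
260 .............................................
261 .............................................
```

The conical flask hasn't moved; the change there was only the arm's shadow. Handing in.

```bash
python3 -c "
from cell import *
s=get_state();print(s['time'],s['force'],s['eef_pos']);print(finish_job())"
```

```text
24.6 [-1.91077075  1.41358027 16.20667185] [ 0.59154833 -0.04482764  0.17951184]
the job is handed in; nothing more can be done
None
```

The paddle switch is on, and the amber flask sits upright in the ring cradle, held by the neck and pressed onto the stop with about 16 N; I handed it in at 24.6 s. The conical flask, cork ring, dropper bottle and tape roll are where they were, but I did not re-check the other bystanders one by one.

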